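# Bring the practical lamps up to the next mark and shoot the frame

## Task

We are shooting a lamp fade on the miniature street: push the dimmer's pointer knob clockwise with a fingertip until the white line on its pointer lines up with the line ruled on the masking-tape arrow on the dial, then press the big round button on the capture remote right down to take the frame, and let it come up again. Do not pinch the knob, do not take the frame before the light level is right, leave the remote lying where it is, and do not disturb the other things on the table. Finish clear of everything.

Things in the scene. Friction and masses are not known exactly. Their poses are not given: they have to be found in the camera images.
- dimmer: Lamp dimmer: fixed grey steel box 210 x 210 mm, meter and outlets on its front (-x), side handles (+y, -y) out to 127 mm from its middle. Origin: centre of underside. Its flat top is 165 mm up; on it lies a round aluminium scale plate (160 mm across, its face 168 mm up, black scale lines round the rim) with the knob in the middle.
- knob_top (a point): Centre of the black pointer knob's top, on its vertical axis, 206 mm up. Knob: round skirt 76 mm across, 10 mm high on the scale plate; across it an upright finger bar 16 mm thick, from 10 to 38 mm above the plate, reaching 50 mm from the axis to the pointer, 36 mm to the tail. x axis: along the bar to the pointer. About 5 N sideways at 40 mm turns it; it stays where left.
- index_tip (a point): Tip of the knob's pointer: outer end of the white index line, 59 mm from the knob's axis, 2 mm above the scale plate; turns with the knob. A low tongue (10 mm wide, up to 8 mm above the plate) carries the line out from the end of the bar.
- mark_tip (a point): The target: the inner end of the black line (3 mm wide) ruled on the masking-tape arrow stuck flat on the scale (18 mm wide, 38 mm long, pointing inwards at the knob). 59 mm from the knob's axis, 2 mm above the plate, on that line's radius: the index tip comes to this very point when lined up.
- dial (a joint): Turn of the knob in rad, 0 at its lower stop, growing clockwise seen from above, up to 5.6. It starts short of the mark by 0.6 to 2.5 rad.
- remote: The capture remote: a loose black keypad lying flat on the table, 130 x 72 mm, upper face 30 mm up, about 400 g. Origin: centre of its underside, x along its length. A display window lies at its +x end, a row of four flat keys in the middle, and the big round button near its -x end.
- shutter_top (a point): Centre of the top of the big round grey button (30 mm across) on the remote, 48 mm above the table when up, 30 mm towards -x from the remote's middle; a fixed collar 46 mm across stands round it, 42 mm up. It springs back up.
- shutter (a joint): Travel of the round button in m: 0 up, 0.006 fully down (4.5 N); the frame is taken at 0.004.
- tape_roll: Bystander, loose, to be left alone: roll of grey cloth tape lying flat, 100 mm across, 48 mm high. Origin: centre of its underside.
- street_lamp: Bystander, loose, to be left alone: miniature dark street lamp standing upright, 146 mm tall on a 44 mm foot, easily tipped. Origin: centre of its underside.
- paint_pot: Bystander, loose, to be left alone: small jar of paint with a black cap, 48 mm across, 58 mm high. Origin: centre of its underside.
- park_bench: Bystander, loose, to be left alone: miniature park bench, 90 mm long, 58 mm high. Origin: centre of its underside.
- light_meter: Bystander, loose, to be left alone: hand-held light meter lying flat, 125 x 62 x 24 mm, with a white dome. Origin: centre of its underside.
- screwdriver: Bystander, loose, to be left alone: screwdriver lying flat, 200 mm long. Origin: centre of its underside.
- window_frame: Bystander, loose, to be left alone: miniature white window frame lying flat, 110 x 78 x 6 mm. Origin: centre of its underside.
Mind the look-alikes: they are no part of the job. Leave any green look-alike of the remote alone.

How it is judged:
By the outcome, as a careful person would: the job done as asked, in the order asked, and still so for the second after the job is handed in, with the robot touching nothing.
It also fails if it takes over 58 s, if anything falls off the work surface, if the arm or the gripper's body presses on something with over 40 N, if the wrist force passes 120 N, or if a joint passes its speed limit or range.

## Robot

A 6-joint arm with a two-finger parallel gripper is mounted at the origin on the work surface. World frame = base frame: x ahead of the robot, y to its left, z up, the work surface at z = 0. Lengths are in m, angles in degrees, forces in N, time in s.
With the tool pointing down it reaches from about 0.35 to 0.875 m from the base axis. Payload 4.2 kg.
Tool frame: the origin (TCP) lies between the finger pads; the fingertips stand 25 mm ahead of it and the grasp point (between the pads) lies 6 mm ahead of it (r.tips_ahead is the distance from the TCP to the fingertips, in m); z points along the fingers, y is the direction in which the jaws open and shut (so a half turn about z gives the same grasp; the last joint's range is limited). The gripper opens to 87 mm and grips with 3 to 60 N. Pads are 19 mm wide; open, the fingers measure 117 mm over their backs; the gripper's body (75 mm by 190 mm) begins 51 mm behind the grasp point.
Start: joints at [84.546, 22.042, 0.453, 0, -68.411, -14.817], TCP at [0.217, 0.586, 0.248] pointing down, gripper open.
Joint ranges: [-179.83, 179.83], [-69.29, 118.12], [-61.27, 80.66], [-181.25, 117.63], [-171.15, -9.14], [-177.46, 177.46]. Speed limits (degrees/s): [159.86, 159.86, 180, 180, 180, 180].

## Interface

Orientations are given as a 3x3 rotation matrix whose columns are the frame's x, y, z axes.
In Python, from station import r, vision, finish_job gives the robot as it stands.
- The arm moves only by the shell command python3 -m jog 'ROWS'. ROWS is a JSON object of lists of equal length, an entry for each row: "rot": the turn, a rotation vector about the world's x, y, z in degrees, a list of three; "delta_pos": the shift along the world's x, y, z in mm, a list of three; "grip": the opening in per cent of the stroke, from 0 (shut) to 100 (fully open). A call has 1 to 10 rows; each row shifts and turns the commanded pose from where the row before left it; what a row does not reach is not made up. A row lasts 1/12 s, in which the tool goes at most 41.7 mm and 7.16 degrees, less where a joint would pass 70% of its speed; a pose out of reach is approached as far as the arm can. A call with a gripper value outside its range is refused whole. The fingers move at their own pace and stop on an object; the grip force is fixed at half the most. Time passes only in rows, so rows that do not move let the fingers close. It gives the time, the measured TCP pose, the force and the opening at its end, in the units of the state.
- r.sense(): the state, without advancing time (a new reading comes with each control period).
- vision.capture(name): name is "side" or "top"; returns a dict with "frame" (400x640x3 uint8, red, green, blue), "K" (3x3 intrinsics, pixels), "xyz" and "orientation" of the camera in the world. Camera axes: x right, y up, looking along -z (the intrinsics and any distortion apply to the point x, -y, -z); pixel columns grow to the right and rows downward; lengths in m; the calibration is good to about 2 mm. A picture is of the moment at which its call begins. There is no depth.
- finish_job(): hands the job in, once; it reports no verdict.
The state is a dict: "time_s": time; "joints": joint angles; "joint_velocities": joint speeds; "effort": joint torques, N m; "tcp_pos": TCP position; "ee_rot": TCP orientation; "wrist_force": force on the tool from outside, world axes, zero at the start; "moment": the same for the moment, N m; "gripper_width": opening from 0.0 (shut) to 1.0 (fully open).
Only numpy, scipy, OpenCV 4.12 (cv2) and the standard library are available. Lean on these libraries where they do the work, as an engineer would, in place of code of your own. Each camera call takes 0.05 s, during which the arm holds its last target. There are 200 camera calls.

## Working session

There is one attempt and no reset: what is moved stays moved. The work goes in short steps, Python scripts to look and compute and a shell command to move; the robot and the scene stay as the last step left them, time stands still between calls to the robot, and variables do not carry over. Pictures are saved under pics/ and viewed, about 8 in all and at most 12, crops included, and the job is handed in when it is done.

```bash
mkdir -p pics; cat > h.py <<'E'
import numpy as np, cv2
from station import r, vision, finish_job
def cap(name,fn=None):
    c=vision.capture(name)
    if fn: cv2.imwrite('pics/'+fn+'.png',c['frame'][:,:,::-1])
    return c
def ray(c,u,v,z):
    K=np.array(c['K']);R=np.array(c['orientation']);p=np.array(c['xyz'])
    d=R@(np.linalg.inv(K)@[u,v,1]*[1,-1,-1]); return p+d*(z-p[2])/d[2]
def proj(c,P):
    K=np.array(c['K']);R=np.array(c['orientation']);p=np.array(c['xyz'])
    q=K@((R.T@(np.array(P)-p))*[1,-1,-1]); return q[:2]/q[2]
def crop(c,u0,v0,u1,v1,s,fn):
    cv2.imwrite('pics/'+fn+'.png',cv2.resize(c['frame'][v0:v1,u0:u1,::-1],None,fx=s,fy=s,interpolation=cv2.INTER_CUBIC))
E
python3 - <<'E'
from h import *
a=cap('top','top0');b=cap('side','side0')
for c in(a,b):print({k:np.round(v,3).tolist() for k,v in c.items() if k!='frame'})
s=r.sense();print(s['time_s'],s['tcp_pos'],s['ee_rot'],s['gripper_width'])
E
```

```text
{'K': [[518.21, 0.0, 317.971], [0.0, 518.21, 201.274], [0.0, 0.0, 1.0]], 'xyz': [0.339, -0.034, 1.696], 'orientation': [[-0.007, 0.99, -0.142], [-1.0, -0.01, -0.021], [-0.023, 0.142, 0.99]]}
{'K': [[505.672, 0.0, 318.509], [0.0, 505.672, 188.143], [0.0, 0.0, 1.0]], 'xyz': [0.049, -1.097, 0.956], 'orientation': [[0.902, 0.246, -0.355], [-0.432, 0.503, -0.748], [-0.006, 0.828, 0.561]]}
0.1 [0.21634213 0.58584414 0.24658546] [[ 9.38008970e-01 -3.46610487e-01 -5.85812100e-04]
 [-3.46610969e-01 -9.38007141e-01 -1.85463577e-03]
 [ 9.33402726e-05  1.94271388e-03 -9.99998109e-01]] 1.0016338001854719
```

View pics/top0.png

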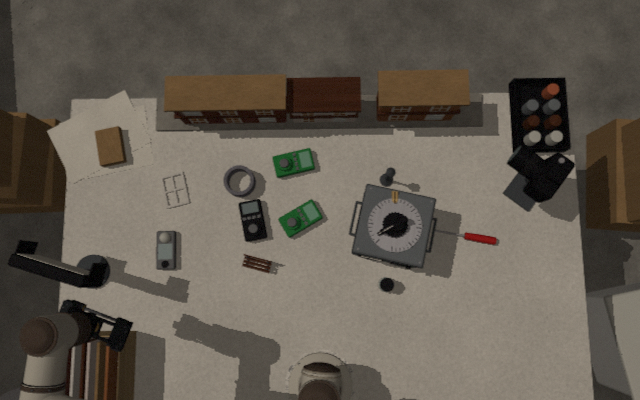

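View pics/side0.png

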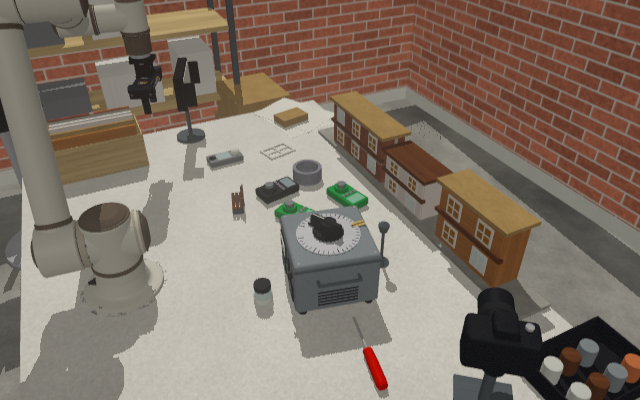

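Top view: dimmer at (394,226) with knob at (395,225). Three remotes: green ones at (294,163) and (301,218), and a black one at (253,220). The black one matches the description. I'll confirm it and the dial in enlarged crops.

```bash
python3 - <<'E'
from h import *
a=cap('top')
f=a['frame'][:,:,::-1]
x=cv2.resize(f[180:270,350:440],(540,540),interpolation=cv2.INTER_CUBIC)
y=cv2.resize(f[190:250,230:275],(0,0),fx=5.6,fy=9/1.0 if 0 else 5.6,interpolation=cv2.INTER_CUBIC)
o=np.zeros((540,800,3),np.uint8);o[:,:540]=x;o[:y.shape[0],545:545+y.shape[1]]=y[:, :255];cv2.imwrite('pics/c1.png',np.clip(o*1.6,0,255))
E
```

```text
[ WARN:0@1.737] global loadsave.cpp:1063 imwrite_ Unsupported depth image for selected encoder is fallbacked to CV_8U.
```

View pics/c1.png

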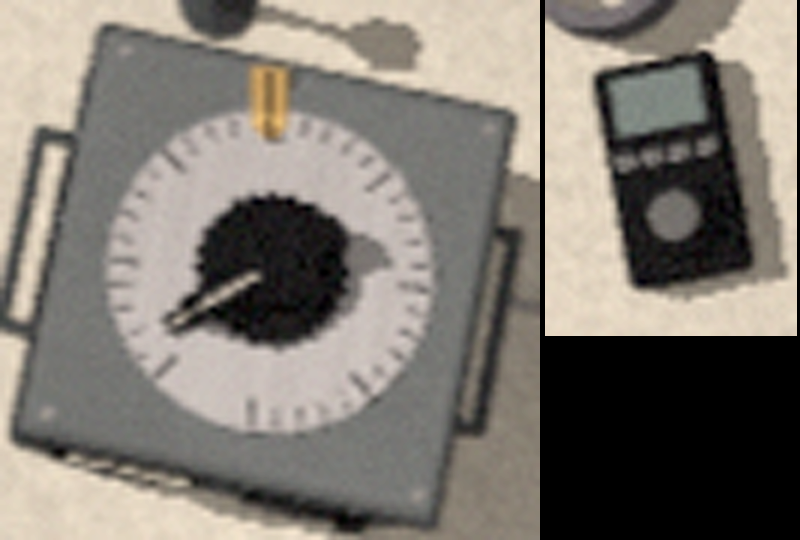

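The black remote's display is toward the top and its button at crop (672,215), i.e. px (252.7,228.4). On the dial, the index tip is at crop (172,328), the tape line is vertical at x≈270, and the plate centre is at about (270,271).

```bash
cat >> h.py <<'E'
def px(u,v): return 350+(u+.5)/6-.5,180+(v+.5)/6-.5
E
python3 - <<'E'
from h import *
a=cap('top');b=cap('side')
C=ray(a,*px(270,271),.168);I=ray(a,*px(172,328),.170);I0=ray(a,*px(255,272),.206)
M=ray(a,*px(271,138),.168);M2=ray(a,*px(270,68),.168)
ang=lambda p,q=C:np.degrees(np.arctan2(p[1]-q[1],p[0]-q[0]))
f=lambda p:np.round(p*1000,1)
print('C',f(C),'I',f(I),np.hypot(*(I-C)[:2]),ang(I),'M',f(M),np.hypot(*(M-C)[:2]),ang(M),ang(M2),ang(M2,M))
# box corners at z .165
for q in[(103,25),(515,113),(432,525),(12,440)]:print(f(ray(a,*px(*q),.165)))
S=ray(a,230+127/5.6,190+215/5.6,.048);print('S',f(S))
for q in[(52+0,70),(165,52),(205,268),(90,288)]:print(f(ray(a,230+q[0]/5.6,190+q[1]/5.6,.03)))
P=proj(b,C);print('side proj C',P, 'S',proj(b,S))
f1=b['frame'][:,:,::-1]
x=cv2.resize(f1[190:270,270:400],(780,480),interpolation=cv2.INTER_CUBIC);cv2.imwrite('pics/s1.png',np.clip(x*1.3,0,255).astype('uint8'))
E
```

```text
C [ 486.1 -226.5  168. ] I [ 458.3 -177.6  170. ] 0.05625263235067288 119.58011979583837 M [ 552.1 -228.9  168. ] 0.0660530150065753 -2.042616895743052 -1.6149387864702234 -0.8095997965226711
[ 610.3 -147.3  165. ]
[ 563.7 -350.1  165. ]
[ 361.6 -302.   165. ]
[404.5 -98.6 165. ]
S [490.2 211.1  48. ]
[576.8 258.4  30. ]
[586.7 192.6  30. ]
[460.8 168.4  30. ]
[449.9 234.7  30. ]
side proj C [328.00596714 231.34832114] S [268.95515018 183.42132884]
```

View pics/s1.png

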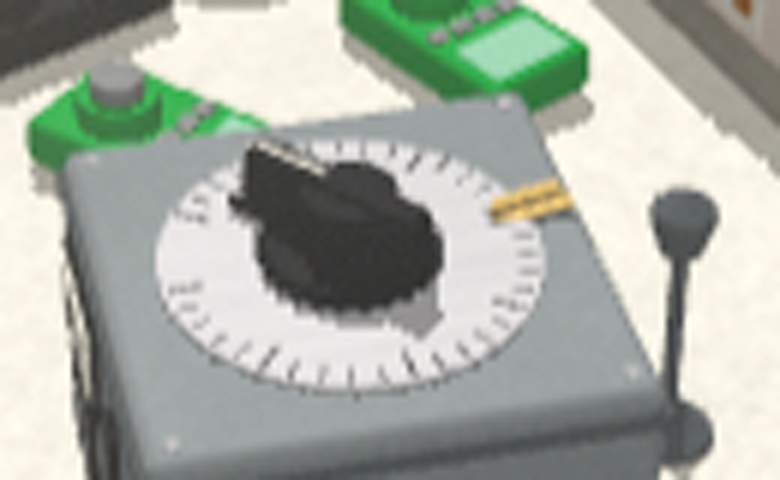

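Estimates: knob axis (486,-226) mm; pointer at +120° and mark at about -1.5°, so about 121° clockwise. Button at (490,211), z 48. Going above the dimmer with the fingers shut.

```bash
python3 -m jog '{"delta_pos":[[22,-35,5],[22,-35,5],[22,-35,5],[22,-35,5],[22,-35,5],[22,-35,5],[22,-35,5],[22,-35,5],[22,-35,5],[22,-35,5]],"rot":[[0,0,-6.5],[0,0,-6.5],[0,0,-6.5],[0,0,-6.5],[0,0,-6.5],[0,0,-6.5],[0,0,-6.5],[0,0,-6.5],[0,0,-6.5],[0,0,-6.5]],"grip":[0,0,0,0,0,0,0,0,0,0]}'
python3 -m jog '{"delta_pos":[[0,-40,0],[0,-40,0],[0,-40,0],[0,-40,0],[0,-40,0],[0,-40,0],[0,-40,0],[0,-40,0],[0,-40,0],[0,-40,0]],"rot":[[0,0,-6.5],[0,0,-6.5],[0,0,-6.5],[0,0,-6.5],[0,0,-6.5],[0,0,-6.5],[0,0,-6.5],[0,0,-6.5],[0,0,-6.5],[0,0,-6.5]],"grip":[0,0,0,0,0,0,0,0,0,0]}'
python3 -m jog '{"delta_pos":[[0,-24,0],[0,-24,0],[0,0,0],[0,0,0]],"rot":[[0,0,0],[0,0,0],[0,0,0],[0,0,0]],"grip":[0,0,0,0]}'
python3 -c "
from h import *
s=r.sense();R=np.array(s['ee_rot']);print(s['joints'],np.degrees(np.arctan2(R[1,1],R[0,1])),R[:,2],s['wrist_force'])"
```

```text
time_s: 1.08
tcp_pos: [0.437, 0.2343, 0.2981]
ee_rot: [[0.077, -0.997, 0.0], [-0.997, -0.077, 0.0], [-0.0, -0.0, -1.0]]
wrist_force: [1.4, 0.9, -0.0]
gripper_width: 0.324
time_s: 1.92
tcp_pos: [0.4359, -0.1656, 0.2979]
ee_rot: [[-0.871, -0.491, 0.001], [-0.491, 0.871, 0.0], [-0.001, -0.0, -1.0]]
wrist_force: [0.9, 0.5, 0.4]
gripper_width: 0.01
time_s: 2.25
tcp_pos: [0.4361, -0.2127, 0.2972]
ee_rot: [[-0.87, -0.494, -0.001], [-0.494, 0.87, 0.0], [0.001, 0.001, -1.0]]
wrist_force: [0.3, 0.5, -0.5]
gripper_width: 0.01
[-6.77692388e+00  6.27712010e+00 -1.36062223e+01 -1.42860706e-02
 -7.01625867e+01 -5.36468163e+01] 119.57139681485131 [-7.68326070e-04  3.27496797e-04 -9.99999651e-01] [ 0.30197926  0.52226929 -0.4614745 ]
```

```bash
python3 -m jog '{"delta_pos":[[0,0,-18],[0,0,-18],[0,0,-18],[0,0,-14],[0,0,-10],[0,0,-10],[0,0,0],[0,0,0]],"rot":[[0,0,0],[0,0,0],[0,0,0],[0,0,0],[0,0,0],[0,0,0],[0,0,0],[0,0,0]],"grip":[0,0,0,0,0,0,0,0]}'
python3 - <<'E'
from h import *
a=cap('top');b=cap('side')
x=cv2.resize(a['frame'][190:260,355:435,::-1],(480,420),interpolation=cv2.INTER_CUBIC)
y=cv2.resize(b['frame'][190:260,290:345,::-1],(320,407),interpolation=cv2.INTER_CUBIC)
o=np.zeros((420,800,3),np.uint8);o[:,:480]=x;o[:407,480:]=y
cv2.imwrite('pics/d1.png',np.clip(o*1.5,0,255).astype('uint8'))
E
```

```text
time_s: 2.92
tcp_pos: [0.4366, -0.2112, 0.2097]
ee_rot: [[-0.868, -0.497, -0.0], [-0.497, 0.868, -0.0], [0.0, 0.0, -1.0]]
wrist_force: [-0.1, -0.3, 0.3]
gripper_width: 0.005
```

View pics/d1.png

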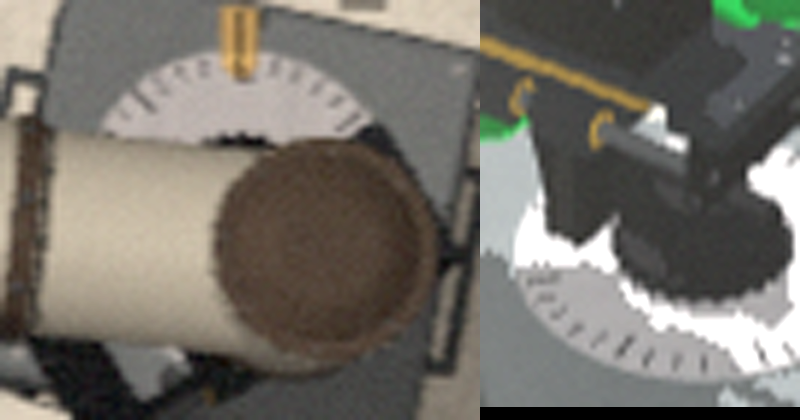

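The finger is down behind the pointer, touching nothing. Working out the arc steps.

```bash
python3 - <<'E'
import numpy as np
C=np.array([486,-226]);p=np.array([436.6,-211.2])
for th in np.arange(120,-16,-6):
    a=np.radians(th);u=np.array([np.cos(a),np.sin(a)]);t=np.array([u[1],-u[0]])
    q=C+35*u-17.5*t;print(th,q.round(1),np.round(q-p,1));p=q
E
```

```text
120 [ 453.3 -204.4] [16.7  6.8]
114 [ 455.8 -201.1] [2.4 3.3]
108 [ 458.5 -198.1] [2.8 3. ]
102 [ 461.6 -195.4] [3.1 2.7]
96 [ 464.9 -193. ] [3.3 2.4]
90 [ 468.5 -191. ] [3.6 2. ]
84 [ 472.3 -189.4] [3.8 1.6]
78 [ 476.2 -188.1] [3.9 1.2]
72 [ 480.2 -187.3] [4.  0.8]
66 [ 484.2 -186.9] [4.1 0.4]
60 [ 488.3 -186.9] [ 4.1 -0. ]
54 [ 492.4 -187.4] [ 4.1 -0.5]
48 [ 496.4 -188.3] [ 4.  -0.9]
42 [ 500.3 -189.6] [ 3.9 -1.3]
36 [ 504.  -191.3] [ 3.7 -1.7]
30 [ 507.6 -193.3] [ 3.5 -2.1]
24 [ 510.9 -195.8] [ 3.3 -2.4]
18 [ 513.9 -198.5] [ 3.  -2.8]
12 [ 516.6 -201.6] [ 2.7 -3.1]
6 [ 519.  -204.9] [ 2.4 -3.3]
0 [ 521.  -208.5] [ 2.  -3.6]
-6 [ 522.6 -212.3] [ 1.6 -3.8]
-12 [ 523.9 -216.2] [ 1.2 -3.9]
```

```bash
python3 -m jog '{"delta_pos":[[8,3,0],[6,3,0],[2.7,0.8,0],[2.4,3.3,0],[2.8,3,0],[3.1,2.7,0],[3.3,2.4,0],[3.6,2,0],[3.8,1.6,0],[3.9,1.2,0]],"rot":[[0,0,0],[0,0,0],[0,0,0],[0,0,-6],[0,0,-6],[0,0,-6],[0,0,-6],[0,0,-6],[0,0,-6],[0,0,-6]],"grip":[0,0,0,0,0,0,0,0,0,0]}'
python3 -m jog '{"delta_pos":[[4,0.8,0],[4.1,0.4,0],[0,0,0]],"rot":[[0,0,-6],[0,0,-6],[0,0,0]],"grip":[0,0,0]}'
python3 -c "
from h import *
a=cap('top','t3');b=cap('side','s3')"
```

```text
time_s: 3.85
tcp_pos: [0.4745, -0.1882, 0.2097]
ee_rot: [[-0.976, 0.218, -0.005], [0.218, 0.976, 0.001], [0.005, -0.0, -1.0]]
wrist_force: [-5.2, 2.7, 5.3]
gripper_width: 0.005
time_s: 4.1
tcp_pos: [0.4839, -0.1868, 0.2096]
ee_rot: [[-0.911, 0.413, -0.003], [0.413, 0.911, 0.001], [0.003, -0.0, -1.0]]
wrist_force: [-3.3, 2.5, 3.3]
gripper_width: 0.005
```

The force is about 5 N against the push, so the knob is turning. Continuing to about 18°, then I'll back off and look.

```bash
python3 -m jog '{"delta_pos":[[4.1,0,0],[4.1,-0.5,0],[4,-0.9,0],[3.9,-1.3,0],[3.7,-1.7,0],[3.5,-2.1,0],[3.3,-2.4,0],[3,-2.8,0],[0,0,0]],"rot":[[0,0,-6],[0,0,-6],[0,0,-6],[0,0,-6],[0,0,-6],[0,0,-6],[0,0,-6],[0,0,-6],[0,0,0]],"grip":[0,0,0,0,0,0,0,0,0]}'
python3 - <<'E'
from h import *
a=cap('top');b=cap('side')
s=r.sense();print(s['wrist_force'],s['joints'])
x=cv2.resize(a['frame'][190:260,355:435,::-1],(400,350),interpolation=cv2.INTER_CUBIC)
y=cv2.resize(b['frame'][190:260,290:370,::-1],(400,350),interpolation=cv2.INTER_CUBIC)
o=np.hstack([x,y])
cv2.imwrite('pics/d2.png',np.clip(o*1.4,0,255).astype('uint8'))
E
```

```text
time_s: 4.95
tcp_pos: [0.5151, -0.1986, 0.2095]
ee_rot: [[-0.304, 0.953, 0.002], [0.953, 0.304, 0.001], [0.0, 0.002, -1.0]]
wrist_force: [0.5, 3.9, 0.7]
gripper_width: 0.004
[ 1.89381724  4.91608131 -0.52436441] [-4.28785076e+00  1.66918563e+01 -1.32638115e+01 -6.13640108e-02
 -5.98825242e+01 -1.57753402e+02]
```

View pics/d2.png

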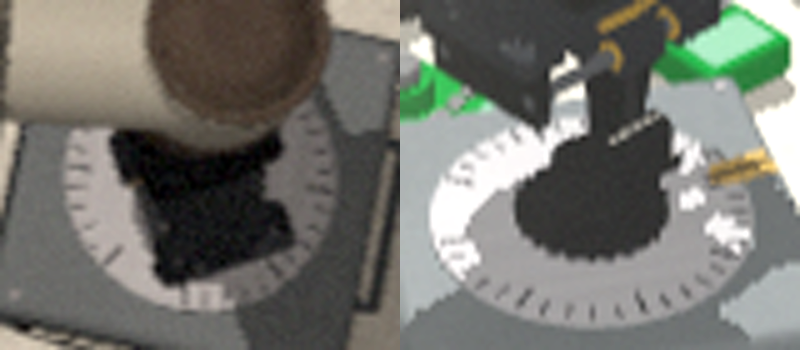

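Side view: the white line runs from crop (612,142) to (660,113), still short of the tape line at (712–770, 175–155). Joint 6 is near its range at -158°. I'll push another 12°, lift off, look, and use the half-turn symmetry for the fine push.

```bash
python3 -m jog '{"delta_pos":[[1.4,-1.5,0],[1.3,-1.6,0],[1.2,-1.6,0],[1.2,-1.7,0],[0,0,0],[0,8,0],[0,8,0],[0,0,30],[0,0,30],[0,10,30]],"rot":[[0,0,-3],[0,0,-3],[0,0,-3],[0,0,-3],[0,0,0],[0,0,0],[0,0,0],[0,0,0],[0,0,0],[0,0,0]],"grip":[0,0,0,0,0,0,0,0,0,0]}'
python3 -m jog '{"delta_pos":[[-8,30,0],[-8,30,0],[-8,30,0],[-8,30,0],[-8,30,0],[-8,30,0],[0,0,0],[0,0,0],[0,0,0],[0,0,0]],"rot":[[0,0,7],[0,0,7],[0,0,7],[0,0,7],[0,0,7],[0,0,7],[0,0,7],[0,0,7],[0,0,7],[0,0,7]],"grip":[0,0,0,0,0,0,0,0,0,0]}'
python3 - <<'E'
from h import *
a=cap('top','t4');b=cap('side','s4')
print(r.sense()['joints'])
x=cv2.resize(a['frame'][190:255,365:430,::-1],(400,400),interpolation=cv2.INTER_CUBIC)
y=cv2.resize(b['frame'][200:265,300:365,::-1],(400,400),interpolation=cv2.INTER_CUBIC)
o=np.hstack([x,y])
cv2.imwrite('pics/d3.png',np.clip(o*1.4,0,255).astype('uint8'))
E
```

```text
time_s: 5.88
tcp_pos: [0.5183, -0.1802, 0.3004]
ee_rot: [[-0.1, 0.995, -0.002], [0.995, 0.1, -0.001], [-0.001, -0.002, -1.0]]
wrist_force: [0.2, 0.2, 0.2]
gripper_width: 0.005
time_s: 6.72
tcp_pos: [0.4704, 0.0007, 0.2997]
ee_rot: [[-0.971, 0.238, 0.0], [0.238, 0.971, -0.001], [-0.001, -0.001, -1.0]]
wrist_force: [-1.1, -0.4, 0.1]
gripper_width: 0.006
[ 1.99324030e+01  4.61785043e+00 -1.51503072e+01  4.71410703e-02
 -7.02269260e+01 -1.24137641e+02]
```

View pics/d3.png

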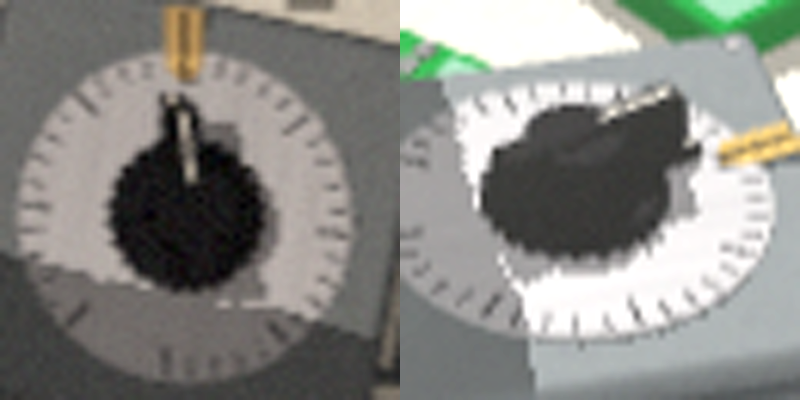

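```bash
cat >> h.py <<'E'
def q(u,v,u0=365,v0=190,s=400/65): return u0+(u+.5)/s-.5,v0+(v+.5)/s-.5
E
python3 - <<'E'
from h import *
a=cap('top');b=cap('side')
D=lambda p,q:np.degrees(np.arctan2(p[1]-q[1],p[0]-q[0]))
# plate centre from rim extremes: left 17, right 354, top 50, bottom 383
C=ray(a,*q(186,216),.168);print('C',C)
I=ray(a,*q(173,97),.170);M=ray(a,*q(186,80),.168);M2=ray(a,*q(184,10),.168)
print('idx',D(I,C),np.hypot(*(I-C)[:2]),'mark',D(M,C),D(M2,C),np.hypot(*(M-C)[:2]))
print('bar line',D(ray(a,*q(182,108),.206),ray(a,*q(190,183),.206)))
qs=lambda u,v:q(u,v,300,200)
print('side bar line',D(ray(b,*qs(672,90) if 0 else qs(272,90),.206),ray(b,*qs(200,122),.206)))
Cs=ray(a,*q(186,216),.168)
m1=ray(b,*qs(318,152),.168);m2=ray(b,*qs(397,133),.168)
print('side tape line',D(m2,m1),D(m1,Cs),D(m2,Cs),np.hypot(*(m1-Cs)[:2]))
E
```

```text
C [ 0.48625661 -0.22717689  0.168     ]
idx 4.851098050847116 0.057550468714788944 mark -1.6184067689038737 -1.06600918886109 0.06584452591970186
bar line 4.419900131194276
side bar line 9.698906459192278
side tape line -5.130299112299214 0.2081692770167988 -1.6766047090724112 0.06483936622286764
```

Top view: index at about +4.8° and tape line at about -1.4°, so about 6° remains. Coming back with the tool turned the other way, its face laid to -1.4°.

```bash
python3 -m jog '{"delta_pos":[[4.6,-10,0],[4.6,-20,0],[4.6,-20,0],[4.6,-20,0],[4.6,-20,0],[4.6,-20,0],[4.6,-20,0],[4.6,-20,0],[4.6,-20,0],[4.2,-15.7,0]],"rot":[[0,0,7],[0,0,7],[0,0,7],[0,0,7],[0,0,7],[0,0,7],[0,0,7],[0,0,7],[0,0,7],[0,0,7]],"grip":[0,0,0,0,0,0,0,0,0,0]}'
python3 -m jog '{"delta_pos":[[0,0,0],[0,0,0],[0,0,0],[0,0,0],[0,0,0],[0,0,0]],"rot":[[0,0,7],[0,0,7],[0,0,7],[0,0,7],[0,0,4.4],[0,0,0]],"grip":[0,0,0,0,0,0]}'
python3 -m jog '{"delta_pos":[[0,0,-18],[0,0,-18],[0,0,-18],[0,0,-18],[0,0,-10],[0,0,-8],[0,0,0]],"rot":[[0,0,0],[0,0,0],[0,0,0],[0,0,0],[0,0,0],[0,0,0],[0,0,0]],"grip":[0,0,0,0,0,0,0]}'
python3 -c "
from h import *
s=r.sense();R=np.array(s['ee_rot']);print(s['tcp_pos'],s['joints'],np.degrees(np.arctan2(R[1,1],R[0,1])),s['wrist_force'])"
```

```text
time_s: 7.75
tcp_pos: [0.5165, -0.1868, 0.2994]
ee_rot: [[-0.561, -0.828, -0.0], [-0.828, 0.561, -0.0], [0.001, 0.0, -1.0]]
wrist_force: [0.7, 0.4, 1.1]
gripper_width: 0.005
time_s: 8.25
tcp_pos: [0.5164, -0.1855, 0.2994]
ee_rot: [[-0.034, -0.999, -0.0], [-0.999, 0.034, -0.0], [0.0, 0.0, -1.0]]
wrist_force: [-0.1, 0.1, 0.6]
gripper_width: 0.006
time_s: 8.83
tcp_pos: [0.5158, -0.1852, 0.208]
ee_rot: [[-0.034, -0.999, -0.003], [-0.999, 0.034, 0.0], [-0.0, 0.003, -1.0]]
wrist_force: [0.6, -0.3, 0.6]
gripper_width: 0.005
[ 0.51577102 -0.1852305   0.20804074] [-2.80886828e+00  1.65388565e+01 -1.37264075e+01 -1.57796557e-02
 -5.99110466e+01  8.49933670e-01] 178.03315830391293 [ 0.5725435  -0.25789965  0.61255905]
```

Face at -2°. Pushing -y in steps, watching for contact, to about y = -208.5 (about 1 mm short).

```bash
python3 -m jog '{"delta_pos":[[0,-6,0],[0,-6,0],[0,-5,0],[0,-1,0],[0,0,0]],"rot":[[0,0,0],[0,0,0],[0,0,0],[0,0,0],[0,0,0]],"grip":[0,0,0,0,0]}'
python3 -m jog '{"delta_pos":[[0,-1,0],[0,-1,0],[0,0,0]],"rot":[[0,0,0],[0,0,0],[0,0,0]],"grip":[0,0,0]}'
python3 -m jog '{"delta_pos":[[0,-1,0],[0,-1,0],[0,-1,0],[0,0,0]],"rot":[[0,0,0],[0,0,0],[0,0,0],[0,0,0]],"grip":[0,0,0,0]}'
```

```text
time_s: 9.25
tcp_pos: [0.5168, -0.2039, 0.2102]
ee_rot: [[-0.034, -0.999, 0.001], [-0.999, 0.034, -0.0], [0.0, -0.002, -1.0]]
wrist_force: [1.2, -0.3, 0.2]
gripper_width: 0.003
time_s: 9.5
tcp_pos: [0.5168, -0.2047, 0.21]
ee_rot: [[-0.032, -0.999, 0.001], [-0.999, 0.032, 0.001], [-0.001, -0.001, -1.0]]
wrist_force: [0.7, 3.5, 2.7]
gripper_width: 0.003
time_s: 9.83
tcp_pos: [0.5174, -0.2076, 0.21]
ee_rot: [[-0.032, -0.999, 0.002], [-0.999, 0.032, 0.001], [-0.001, -0.002, -1.0]]
wrist_force: [1.5, 4.9, 2.7]
gripper_width: 0.004
```

```bash
python3 -m jog '{"delta_pos":[[0,-0.9,0],[0,-0.8,0],[0,0,0],[0,8,0],[0,8,0],[0,0,30],[0,0,30],[0,10,30],[-6,30,0],[-6,30,0]],"rot":[[0,0,0],[0,0,0],[0,0,0],[0,0,0],[0,0,0],[0,0,0],[0,0,0],[0,0,0],[0,0,0],[0,0,0]],"grip":[0,0,0,0,0,0,0,0,0,0]}'
python3 -m jog '{"delta_pos":[[-6,30,0],[-6,30,0],[-6,30,0],[-6,30,0],[0,0,0],[0,0,0]],"rot":[[0,0,0],[0,0,0],[0,0,0],[0,0,0],[0,0,0],[0,0,0]],"grip":[0,0,0,0,0,0]}'
python3 - <<'E'
from h import *
F=[];G=[]
for i in range(6): F.append(cap('top')['frame'].astype(float));
a=np.mean(F,0);b=cap('side')['frame'].astype(float)
x=cv2.resize(a[190:230,370:420,::-1],(500,400),interpolation=cv2.INTER_CUBIC)
y=cv2.resize(b[210:240,330:370,::-1],(300,225),interpolation=cv2.INTER_CUBIC)
o=np.zeros((400,800,3));o[:,:500]=x;o[:225,500:]=y
cv2.imwrite('pics/d4.png',np.clip(o*1.5,0,255).astype('uint8'))
E
```

```text
time_s: 10.67
tcp_pos: [0.5049, -0.1237, 0.3013]
ee_rot: [[-0.035, -0.999, 0.004], [-0.999, 0.035, -0.001], [0.0, -0.004, -1.0]]
wrist_force: [0.1, 0.4, -0.4]
gripper_width: 0.004
time_s: 11.17
tcp_pos: [0.4799, -0.0027, 0.2995]
ee_rot: [[-0.029, -1.0, -0.0], [-1.0, 0.029, -0.001], [0.001, 0.0, -1.0]]
wrist_force: [0.0, -0.7, -0.0]
gripper_width: 0.004
```

View pics/d4.png

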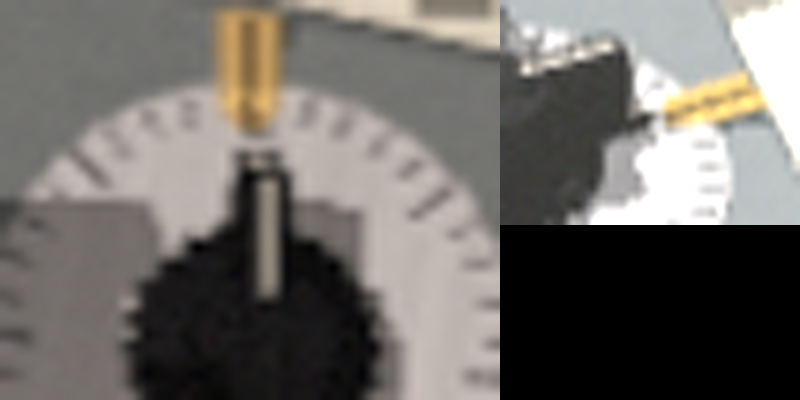

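The index tongue (top crop x≈257) sits slightly right of the tape line (x≈250). I'll measure this numerically: plate rim fit, tape axis from colour, index line.

```bash
python3 - <<'E'
from h import *
from scipy.optimize import least_squares
c=cap('top');f=np.mean([cap('top')['frame'].astype(float) for i in range(4)],0).astype(np.float32)
D=lambda p,q:np.degrees(np.arctan2(p[1]-q[1],p[0]-q[0]))
g=f.mean(2)
# rectified view of plane z (0.25mm/px), origin at P0, up=+x, left=+y
P0=np.array([.486,-.2265])
def rect(z,n=440,s=.0005):
    i,j=np.mgrid[0:n,0:n];X=P0[0]+(n/2-i)*s;Y=P0[1]+(n/2-j)*s
    R=np.array(c['orientation']);p=np.array(c['xyz']);K=np.array(c['K'])
    Q=np.stack([X-p[0],Y-p[1],0*X+z-p[2]],-1)@R*[1,-1,-1]@K.T
    return cv2.remap(f,(Q[...,0]/Q[...,2]).astype(np.float32),(Q[...,1]/Q[...,2]).astype(np.float32),cv2.INTER_CUBIC)
A=rect(.168)
# rim: strongest relative intensity fall between r 72..88 mm
pol=cv2.warpPolar(A.mean(2),(200,720),(220,220),200,cv2.WARP_POLAR_LINEAR)  # radius px .5mm
pts=[]
for k in range(0,720,4):
    p=cv2.GaussianBlur(pol[k:k+1],(5,1),0)[0]; d=(p[168:150:-1] if 0 else np.diff(np.log(p+5))[150:176])
    i=150+np.argmin(d)+.5
    th=np.radians(k/2); pts.append((i*np.cos(th),i*np.sin(th)))
pts=np.array(pts)
L=least_squares(lambda q:np.hypot(pts[:,0]-q[0],pts[:,1]-q[1])-q[2],[0,0,160],loss='cauchy',f_scale=1).x
Cx=P0[0]-L[1]*.0005;Cy=P0[1]-L[0]*.0005
print('C',Cx,Cy,'R',L[2]*.5)
# tape
b=A[...,0]-A[...,2];m=(b>40);ii,jj=np.nonzero(m);print(m.sum())
X=P0[0]+(220-ii)*.0005;Y=P0[1]+(220-jj)*.0005
k=(X-Cx>.07)&(X-Cx<.1)&(abs(Y-Cy)<.02);X,Y=X[k],Y[k]
cf=np.polyfit(X,Y,1);print('tape axis dir',np.degrees(np.arctan(cf[0])),'centroid ang',np.degrees(np.arctan2(Y.mean()-Cy,X.mean()-Cx)))
# bar line at z=.206: bright centroid per row
B=rect(.206).mean(2)
for z,r0,r1 in((.206,20,44),):
    U=[];V=[]
    for rr in range(r0,r1,2):
        i=int(220-(Cx-P0[0]+rr/1000)/.0005); j0=int(220-(Cy-P0[1])/.0005)
        row=B[i,j0-10:j0+11]; w=np.clip(row-row.min()-.4*np.ptp(row),0,None); j=j0-10+(w*np.arange(21)).sum()/w.sum()
        U.append(rr);V.append((P0[1]+(220-j)*.0005-Cy)*1000)
    print(np.round(V,1)); print('index line dir',np.degrees(np.arctan(np.polyfit(U,V,1)[0])), 'mean offs ang',np.degrees(np.arctan2(np.mean(V),np.mean(U))))
cv2.imwrite('pics/rect.png',np.clip(cv2.resize(np.hstack([A[10:190,140:300],rect(.17)[10:190,140:300]])[:,:,::-1],None,fx=2.4,fy=2.4)*1.5,0,255))
# tongue at z=.176: dark centroid r 51..57
T=rect(.172).mean(2)
for rr in(52,54,56,58):
    i=int(220-(Cx-P0[0]+rr/1000)/.0005); j0=int(220-(Cy-P0[1])/.0005)
    print(rr,np.round(T[i,j0-20:j0+21:2]).astype(int))
E
```

```text
C 0.48636774357549756 -0.22631730979393072 R 80.43176426602977
2250
tape axis dir -1.2083237966243177 centroid ang -1.404905187469913
[-1.2 -1.3 -1.3 -1.4 -1.4 -1.5 -1.5 -1.6 -1.7 -1.8 -1.8 -1.8]
index line dir -1.582751005610641 mean offs ang -2.803344060975098
52 [121 121 123 124 118 110  99  78  52  29  15  12  20  29  36  42  45  43
  39  39  38]
54 [121 121 123 125 120 111 101  84  64  47  40  47  59  69  71  70  65  58
  53  54  62]
56 [121 121 123 125 121 111  99  82  67  55  52  62  78  88  86  79  71  62
  57  62  75]
58 [121 121 123 125 122 112 101  87  72  62  58  64  76  83  82  75  70  66
  63  69  80][ WARN:0@5.050] global loadsave.cpp:1063 imwrite_ Unsupported depth image for selected encoder is fallbacked to CV_8U.
```

View pics/rect.png

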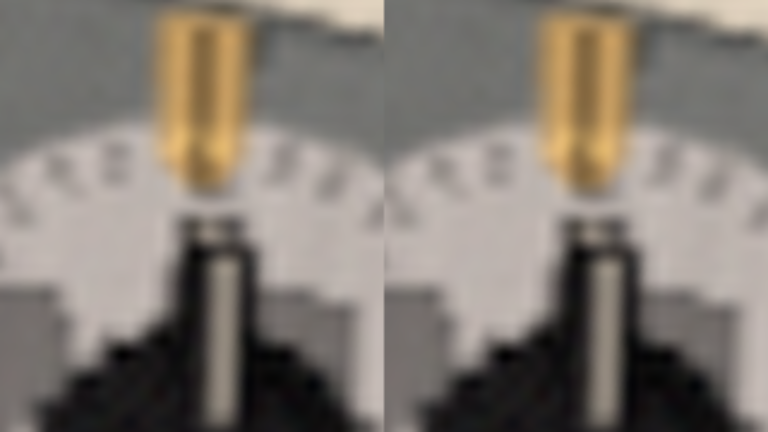

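Tape axis is about -1.2° and index line about -1.6°; the coarse tongue reading suggests up to 2° past. The pusher face, at -2°, limits it the same way, so it is aligned to within the measurement. Next, the shutter: over the black remote's button, with a look from close by.

```bash
python3 -m jog '{"delta_pos":[[1,20,0],[1,30,0],[2,35,0],[2,35,0],[2,35,-20],[1,35,-30],[1,23,-35],[0,0,-35],[0,0,-35],[0,0,-30]],"rot":[[0,0,0],[0,0,0],[0,0,0],[0,0,0],[0,0,0],[0,0,0],[0,0,0],[0,0,0],[0,0,0],[0,0,0]],"grip":[0,0,0,0,0,0,0,0,0,0]}'
python3 -m jog '{"delta_pos":[[0,0,-17],[0,0,-8],[0,0,0],[0,0,0]],"rot":[[0,0,0],[0,0,0],[0,0,0],[0,0,0]],"grip":[0,0,0,0]}'
python3 - <<'E'
from h import *
b=cap('side');p=np.array(r.sense()['tcp_pos']);print(p,proj(b,p-[0,0,.025]),proj(b,[.49,.21,.048]))
crop(b,230,140,320,210,8,'e1')
E
```

```text
time_s: 12.6
tcp_pos: [0.4897, 0.2057, 0.1154]
ee_rot: [[-0.032, -0.999, -0.001], [-0.999, 0.032, -0.001], [0.001, 0.001, -1.0]]
wrist_force: [0.3, -0.1, -0.5]
gripper_width: 0.007
time_s: 12.93
tcp_pos: [0.4911, 0.2058, 0.0932]
ee_rot: [[-0.032, -0.999, 0.001], [-0.999, 0.032, 0.0], [-0.0, -0.001, -1.0]]
wrist_force: [-0.4, -0.7, -0.1]
gripper_width: 0.003
[0.49144958 0.20610322 0.09395059] [269.48453859 178.67578926] [269.02434203 183.60298759]
```

View pics/e1.png

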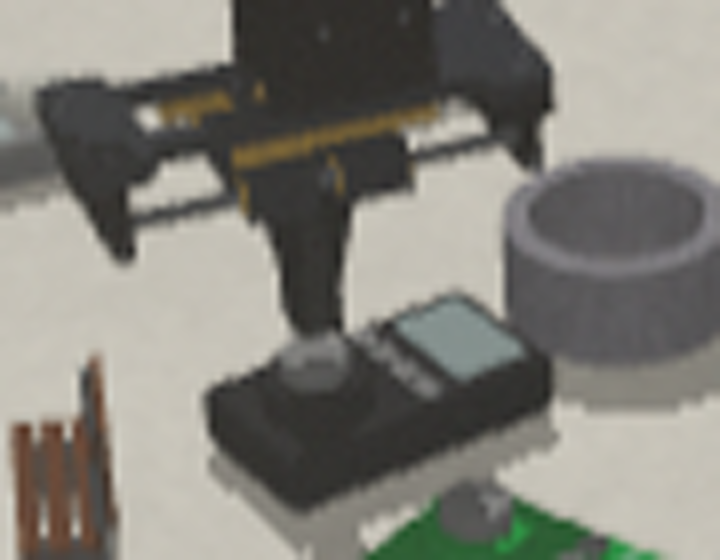

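The shut fingertip (crop 315,330) hangs over the grey round button (crop 316,352) of the black remote. Shifting +4 mm in y and pressing.

```bash
python3 -m jog '{"delta_pos":[[-1,4,0],[0,0,-10],[0,0,-7],[0,0,-1],[0,0,0]],"rot":[[0,0,0],[0,0,0],[0,0,0],[0,0,0],[0,0,0]],"grip":[0,0,0,0,0]}'
python3 -m jog '{"delta_pos":[[0,0,-2],[0,0,-2],[0,0,-2],[0,0,0]],"rot":[[0,0,0],[0,0,0],[0,0,0],[0,0,0]],"grip":[0,0,0,0]}'
```

```text
time_s: 13.4
tcp_pos: [0.4896, 0.2099, 0.0746]
ee_rot: [[-0.032, -0.999, 0.0], [-0.999, 0.032, 0.0], [-0.0, -0.0, -1.0]]
wrist_force: [-0.7, 1.4, 2.7]
gripper_width: 0.003
time_s: 13.73
tcp_pos: [0.4896, 0.2099, 0.0711]
ee_rot: [[-0.031, -1.0, 0.001], [-1.0, 0.031, 0.0], [-0.0, -0.001, -1.0]]
wrist_force: [-6.4, 1.4, 16.7]
gripper_width: 0.007
```

```bash
python3 - <<'E'
from h import *
print(r.tips_ahead)
b=cap('side');a=cap('top');s=r.sense();print(s['tcp_pos'],s['wrist_force'],s['moment'])
crop(b,240,155,310,205,10,'e2')
E
```

```text
0.025
[0.48962073 0.20984828 0.07110628] [-5.9202224   1.25006114 16.83915443] [0.3180287  1.88216785 0.01144091]
```

View pics/e2.png

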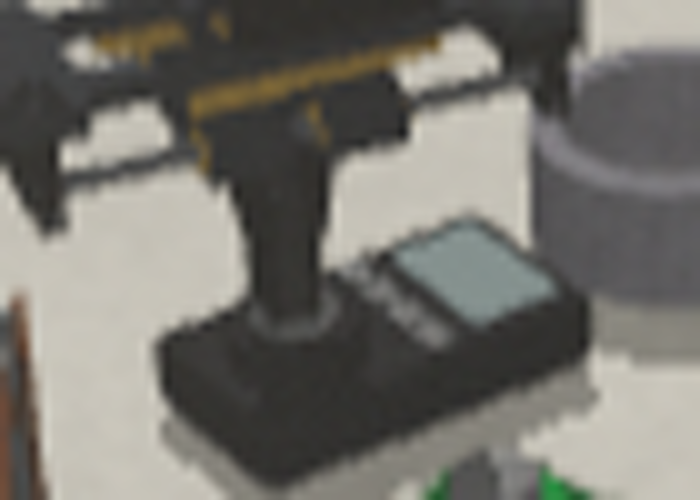

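The button is down inside its collar (only a thin grey rim at crop 290,325), but 17 N with -6 N sideways needs an explanation. Checking whether the gripper's ends (crop 45,232 and 560,115) are near the bench or roll.

```bash
python3 - <<'E'
from h import *
b=cap('side');a=cap('top');s=r.sense();R=np.array(s['ee_rot']);p=np.array(s['tcp_pos'])
for u,v in((244.5,178.2),(296,166.5)):
    # point on ray in the plane y=.21
    A=ray(b,u,v,0);B=ray(b,u,v,.2);t=(.21-A[1])/(B[1]-A[1]);print(np.round(A+t*(B-A),3))
print('roll',ray(a,240,181,.048),'bench',ray(a,257,263,.05))
for d in(-.095,.095):print(proj(b,p+R@[0,d,-.045]))
# tip offsets: button in top px, S side-based
print('button from side (e1 316,352)',ray(b,230+316.5/8-.5,140+352.5/8-.5,.048))
print(s['effort'])
E
```

```text
[0.41  0.21  0.092]
[0.587 0.21  0.087]
roll [0.64465806 0.25396572 0.048     ] bench [0.38007748 0.19592658 0.05      ]
[295.46352747 159.39518943]
[238.65746895 172.38734252]
button from side (e1 316,352) [0.49019688 0.21016846 0.048     ]
[-1.72565997e+00 -2.70765066e+01  1.08697218e+01  2.58118719e+00
  1.25469849e+00  5.00451089e-03]
```

The gripper ends are at z≈0.09, clear of the roll and bench, so the load is the button and collar bottoming. I'll release in 1 mm steps and use the spring force to check the travel.

```bash
for i in 1 2 3; do python3 -m jog '{"delta_pos":[[0,0,1],[0,0,0]],"rot":[[0,0,0],[0,0,0]],"grip":[0,0]}' | egrep 'pos|force'; done
```

```text
tcp_pos: [0.4896, 0.2098, 0.0713]
wrist_force: [-4.1, 1.6, 12.6]
tcp_pos: [0.4896, 0.2098, 0.0714]
wrist_force: [-1.4, 1.8, 4.2]
tcp_pos: [0.4896, 0.2098, 0.072]
wrist_force: [-1.9, 2.6, 4.3]
```

The hard stop is at z≈0.0713 and the spring load there is 4.2–4.3 N, matching the stated 4.5 N at full travel, so the button was right down. Lifting clear.

```bash
python3 -m jog '{"delta_pos":[[0,0,2],[0,0,3],[0,0,5],[0,0,20],[0,0,35],[0,0,35],[0,0,35],[0,0,35],[0,0,30],[0,0,0]],"rot":[[0,0,0],[0,0,0],[0,0,0],[0,0,0],[0,0,0],[0,0,0],[0,0,0],[0,0,0],[0,0,0],[0,0,0]],"grip":[0,0,0,0,0,0,0,0,0,0]}'
python3 -m jog '{"delta_pos":[[-10,30,0],[-10,30,0],[-10,30,0],[-10,30,0],[-10,30,0],[-10,30,0],[-10,30,0],[0,0,0],[0,0,0],[0,0,0]],"rot":[[0,0,0],[0,0,0],[0,0,0],[0,0,0],[0,0,0],[0,0,0],[0,0,0],[0,0,0],[0,0,0],[0,0,0]],"grip":[0,0,0,0,0,0,0,0,0,0]}'
python3 - <<'E'
from h import *
a=cap('top');b=cap('side');f=a['frame'][:,:,::-1];g=b['frame'][:,:,::-1]
o=np.zeros((520,800,3),np.uint8)
o[:300,:800]=cv2.resize(f[130:280,150:550],(800,300),interpolation=cv2.INTER_CUBIC)
o[300:,:440]=cv2.resize(g[150:260,230:450],(440,220),interpolation=cv2.INTER_CUBIC)
o[300:,445:795]=cv2.resize(f[195:250,352:439],(350,220),interpolation=cv2.INTER_CUBIC)
cv2.imwrite('pics/fin.png',np.clip(o*1.4,0,255).astype('uint8'))
b0=cv2.imread('pics/top0.png').astype(int);d=np.abs(f.astype(int)-b0).sum(2)
for n,(u,v) in dict(remote=(253,220),gA=(294,163),gB=(301,218),roll=(240,181),lamp=(389,175),pot=(387,285),bench=(257,263),meter=(166,250),screw=(480,238),frame=(176,190)).items():print(n,(d[v-18:v+19,u-18:u+19]>90).sum())
E
```

```text
time_s: 15.27
tcp_pos: [0.4918, 0.2101, 0.2785]
ee_rot: [[-0.032, -0.999, 0.011], [-0.999, 0.032, 0.005], [-0.006, -0.01, -1.0]]
wrist_force: [0.8, -0.0, 0.1]
gripper_width: 0.005
time_s: 16.1
tcp_pos: [0.4192, 0.4186, 0.2707]
ee_rot: [[-0.033, -0.999, -0.001], [-0.999, 0.033, -0.002], [0.002, 0.001, -1.0]]
wrist_force: [-0.9, -1.0, 0.4]
gripper_width: 0.002
remote 0
gA 0
gB 0
roll 0
lamp 0
pot 0
bench 582
meter 716
screw 0
frame 0
```

View pics/fin.png

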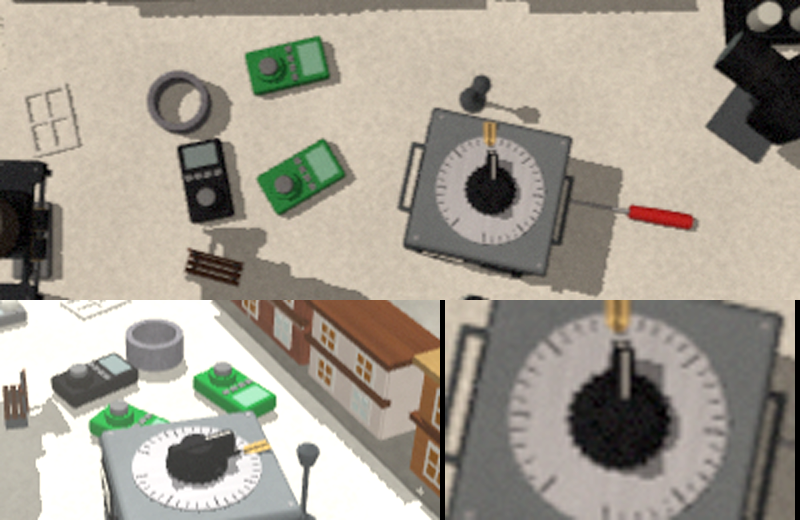

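The final view shows the black remote and every visible bystander unmoved, the round button up, and the pointer lined up under the tape line. Pixel differences near the bench and light meter come from the arm and its shadow. Handing in.

```bash
python3 -c "
from h import *
print(r.sense()['wrist_force']);finish_job()"
```

```text
[-0.71678806 -0.21136933 -0.55431713]
the job is handed in; nothing more can be done
```

The knob is turned to the tape mark, the frame was taken after that, and the job is handed in at about 16 s of the 58 s allowed.

- **Knob:** I pushed it about 121° clockwise with the shut fingertips, without pinching it. The last fine push ended on the line.
- **Button:** I pressed the big round button on the black remote to its hard stop and released it. The spring load at the stop was 4.2–4.3 N, against the stated 4.5 N for full travel.
- **Finish:** The arm moved up and away. The last wrist force was under 1 N, so it is touching nothing.

**Alignment checks disagree slightly.** The long white index line reads -1.6° and the tape axis -1.2 to -1.4°. The coarse reading of the pointer's tip suggests it could be up to about 2° past the line, where one pixel is about 3 mm. I did not resolve this further.

**Press force:** The wrist force peaked at about 17 N at the hard stop, and the arm's height reading there was about 4 mm higher than expected.

**Bystanders:** In the final top view, the remote, both green look-alikes, the roll, street lamp, pot, screwdriver and window frame show no change. The bench looked in place but was in the arm's shadow. The light meter was hidden by the arm and could not be re-checked, though the arm stayed well above it throughout.

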